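Seat and lap the sharpening stone at the cheese counter

TASK

Lay the sharpening stone gently, fully home and flat, in the pocket of the sprung holder and let go. Then take the lapping block by its red handle and sweep it slowly (about 4 cm/s) along the stone, lengthwise and centred: set it down on the blue end, draw it to the other end in one stroke without lifting it midway, pressing lightly and steadily with about 8 newtons. Put the block gently back flat in its steel tray, and leave everything else standing where it is.

Things in the scene. Friction and masses are not known exactly. Their poses are not given: they have to be found in the camera images.
- stone: Loose sharpening stone, a slab 180 x 60 x 30 mm, orange above, grey below, 0.5 kg, flat on the counter. Origin: centre of its underside; x along its length, z up. Either end may go to the blue end. The ramekin stands close beside its long +y side: grip across the 60 mm width where the ramekin leaves room for the finger, up to 50 mm off the middle of the length.
- holder: Fixed stone holder: dark steel foot 236 x 100 x 10 mm under a sprung aluminium bed plate 90 mm wide. Origin: centre of the foot's underside on the counter; x along its length, z up. The end at -x carries a bright blue bar: the blue end. The pocket's side walls are only at its four corners (68 to 92 mm from the centre in x); between them the sides are open for fingers.
- pocket (a point): Centre of the pocket's flat floor on the bed, 36 mm above the counter when empty; x along the holder (blue end at -x), z up. The walls stand 92 mm either way in x and 32 mm in y (2 mm spare round the stone), 6 mm high, with steep lead-ins above them that open 4 mm wider, up to 14 mm above the floor. The seated stone's top is 30 mm above this point.
- bed (a joint): How far the bed is pressed straight down on its springs, in m: 0 is up, 0.016 the stop. It gives 1 mm for every 1.5 N: the stone alone sinks it about 3 mm, a further 8 N another 5 mm. It does not tip.
- lapper: Loose lapping block in the tray: black, with a steel sole, 80 x 55 x 22 mm, about 0.3 kg; on top a red bar handle 70 mm long (x), 24 mm wide (y), 22 to 60 mm above the sole: grip it across its width. Origin: centre of the sole's underside; x along its 80 mm length, z up. With its centre 50 mm from the stone's middle its edge is flush with the stone's end.
- tray: Fixed open steel tray, 140 x 100 mm outside, 4 mm walls 14 mm high, floor 4 mm thick. Origin: centre of its underside; x along its length, z up. Home of the lapping block.
- ramekin: Bystander: white open ramekin, 72 mm across, 45 mm high, beside the stone. Origin: centre of its base.
- mill: Bystander: dark wooden pepper mill, 54 mm across, 180 mm high. Origin: centre of its base.
- cheese: Bystander: block of pale cheese, 75 x 55 x 76 mm high. Origin: centre of its base.
- wine: Bystander: green wine bottle, 74 mm across, 290 mm high. Origin: centre of its base.
- jar: Bystander: amber jar, 68 mm across, 100 mm high. Origin: centre of its base.
- tin: Bystander: round copper-coloured tin, 48 mm across, 120 mm high, beside the tray. Origin: centre of its base.
Not all that is in view belongs to the job. What is shaped like the lapper but green is not meant.

How it is judged (in metres and radians):
On the way, in this order (a step that is already met when the one before it is completed fails the run):
1. the stone lies fully home, flat and square in the holder's pocket (within 5 mm, 3 mm in height, 0.06 rad) and is let go (x of stone in the frame of pocket between -0.005 and 0.005 m and y of stone in the frame of pocket between -0.005 and 0.005 m and z of stone in the frame of pocket between -0.003 and 0.003 m and angle between the x axis of stone and the x axis of pocket, either way round below 0.06 rad and contact force between the fingers and stone below 0.1 N), for 0.3 s.
2. the held block presses the blue end with 4 to 16 N (35 to 100 mm from the middle), flat and lengthwise all along (within 20 mm sideways, 0.2 rad yaw, 0.08 rad tilt) (x of lapper in the frame of pocket between -0.1 and -0.035 m and y of lapper in the frame of pocket between -0.02 and 0.02 m and contact force between lapper and stone between 4 and 16 N and angle between the x axis of lapper and the x axis of pocket, either way round below 0.2 rad and angle between lapper's own z axis and vertical below 0.08 rad and contact force between the fingers and lapper above 1 N), for 0.2 s.
3. then with 4 to 16 N over the part next to the middle, on the blue side (5 to 35 mm) (x of lapper in the frame of pocket between -0.035 and -0.005 m and y of lapper in the frame of pocket between -0.02 and 0.02 m and contact force between lapper and stone between 4 and 16 N and angle between the x axis of lapper and the x axis of pocket, either way round below 0.2 rad and angle between lapper's own z axis and vertical below 0.08 rad and contact force between the fingers and lapper above 1 N), for 0.2 s.
4. then with 4 to 16 N over the part just past the middle (5 to 35 mm) (x of lapper in the frame of pocket between 0.005 and 0.035 m and y of lapper in the frame of pocket between -0.02 and 0.02 m and contact force between lapper and stone between 4 and 16 N and angle between the x axis of lapper and the x axis of pocket, either way round below 0.2 rad and angle between lapper's own z axis and vertical below 0.08 rad and contact force between the fingers and lapper above 1 N), for 0.2 s.
5. then with 4 to 16 N at the plain end (35 to 100 mm) (x of lapper in the frame of pocket between 0.035 and 0.1 m and y of lapper in the frame of pocket between -0.02 and 0.02 m and contact force between lapper and stone between 4 and 16 N and angle between the x axis of lapper and the x axis of pocket, either way round below 0.2 rad and angle between lapper's own z axis and vertical below 0.08 rad and contact force between the fingers and lapper above 1 N), for 0.2 s.
At the end, for the whole second after the job is handed in: The stone is home in the pocket (within 5 mm each way, 3 mm in height, 0.06 rad in yaw), the lapping block lies flat on the tray's floor (height within 4 mm, tilt under 0.08 rad), both released and at rest (all of step 1 and x of lapper in the frame of tray between -0.04 and 0.04 m and y of lapper in the frame of tray between -0.03 and 0.03 m and z of lapper in the frame of tray between 0 and 0.008 m and angle between lapper's own z axis and vertical below 0.08 rad and contact force between the fingers and lapper below 0.1 N and linear speed of each of lapper, stone below 0.02 m/s); the robot touches nothing.
It fails at once if the lapping block pressed on the stone with more than 25 N (contact force between lapper and stone above 25 N).
It fails at once if the lapping block lifted off the stone in mid-stroke (more than 2.5 mm, under 12 mm, above the middle 40 mm of the seated stone) (x of stone in the frame of pocket between -0.005 and 0.005 m and y of stone in the frame of pocket between -0.005 and 0.005 m and z of stone in the frame of pocket between -0.003 and 0.003 m and angle between the x axis of stone and the x axis of pocket, either way round below 0.06 rad and x of lapper in the frame of pocket between -0.02 and 0.02 m and y of lapper in the frame of pocket between -0.03 and 0.03 m and z of lapper in the frame of pocket between 0.0325 and 0.042 m).
It fails at once if the stone or the block dropped (falling unheld faster than 0.4 m/s) ((contact force between the fingers and stone below 0.05 N and linear speed of stone above 0.4 m/s) or (contact force between the fingers and lapper below 0.05 N and linear speed of lapper above 0.4 m/s)).
It fails at once if a bystander moved by more than 20 mm or tipped (distance of any of ramekin, mill, cheese, wine, jar, tin from where it was at the start of the episode above 0.02 m or angle between any of ramekin, mill, cheese, wine, jar, tin's own z axis and vertical above 0.3 rad).
It also fails if it takes over 67 s, if anything falls off the work surface, if the arm or the gripper's body presses on something with over 40 N, if the wrist force passes 120 N, or if a joint passes its speed limit or range.

ROBOT

A 6-joint arm with a two-finger parallel gripper is mounted at the origin on the work surface. World frame = base frame: x ahead of the robot, y to its left, z up, the work surface at z = 0. Lengths are in m, angles in degrees, forces in N, time in s.
With the tool pointing down it reaches from about 0.35 to 0.875 m from the base axis. Payload 4.2 kg.
Tool frame: the origin (TCP) lies at the very end of the fingers, on their centre line; the grasp point (between the pads) lies arm.grip_depth behind it (arm.grip_depth is the distance from the TCP to the grasp point, in m); z points along the fingers, y is the line along which they close (so a half turn about z gives the same grasp; the last joint's range is limited). The gripper opens to 85 mm and grips with 20 to 120 N. Pads are 22 mm wide; open, the fingers measure 114 mm over their backs; the gripper's body (76 mm by 85 mm) begins 54 mm behind the grasp point. The pads swing forward as they close: fully open they stand 13 mm farther back than shut.
Start: joints at [86.895, 22.042, 0.453, 0, -68.411, -14.817], TCP at [0.192, 0.595, 0.231] pointing down, gripper open.
Joint ranges: [-179.83, 179.83], [-69.29, 118.12], [-61.27, 80.66], [-181.25, 117.63], [-171.15, -9.14], [-177.46, 177.46]. Speed limits (degrees/s): [159.86, 159.86, 180, 180, 180, 180].

INTERFACE

Orientations are given as [roll, pitch, yaw] about the fixed x, y, z axes, in that order (R = Rz(yaw) Ry(pitch) Rx(roll)).
In Python, from bench import arm, viewer, job gives the robot as it stands.
- The arm moves only by the tool jog_arm, never from a script. Its argument "increments" is a list of rows, each an object with "travel": the shift along the world's x, y, z as a fraction of full scale, a list of three; "twist": the turn, a rotation vector about the world's x, y, z as a fraction of full scale, a list of three; "gripper": the opening, from -1 (shut) to 1 (fully open). A call has 1 to 20 rows; each row shifts and turns the commanded pose from where the row before left it; what a row does not reach is not made up. Full scale, the value 1, is 1000 mm for a shift and 90 degrees for a turn. A row lasts 1/10 s, in which the tool goes at most 50 mm and 8.59 degrees, less where a joint would pass 70% of its speed; a pose out of reach is approached as far as the arm can. A call with a number of a shift or a turn outside -1 to 1 is refused whole. A call with a gripper value outside its range is refused whole. The fingers move at their own pace and stop on an object; "squeeze" is the grip in N (left out, the last holds). Time passes only in rows, so rows that do not move let the fingers close. It gives the time, the measured TCP pose, the force, the opening and the grip force at its end, in the units of the state.
- arm.sense(): the state, without advancing time (a new reading comes with each control period).
- viewer.get_image(name): name is "scene" or "top" or "wrist"; returns (picture, depth): 400x640x3 uint8, red, green, blue; 400x640 float32, m along the optical axis (not along the pixel's ray), 0 where there is no reading.
- viewer.camera_params(name): a dict with "K" (3x3 intrinsics, pixels), "cam_to_world" (4x4, takes a point from camera to world coordinates); the wrist camera has in their place "T_tool_cam" (4x4, takes a point from camera to tool coordinates, whose origin is the TCP and whose axes are the flange's). Camera axes: x right, y down, z forward; pixel columns grow to the right and rows downward; lengths in m; the calibration is good to about 2 mm. A picture is of the moment at which its call begins: read the wrist's pose just before it. camera_params takes no time and is no camera call.
- job.finish_job(): hands the job in; it is judged then, once.
Trained networks look in the newest picture that a camera, given by its name, has taken for a name from the list of things; names that differ only in an ending like _2 or _b are one class to them, and where a whole thing is asked for, a point or a joint stands for the part that bears it (a point fixed in the world has none). Each returns a list of dicts, best first, with "p" (0 to 1); they miss things now and then, are a little off and sometimes report something else, mostly with a low value. They report only what shows in the picture. A call takes as long as a camera call. They do not tell look-alikes from the thing itself.
- viewer.look_for(camera, query): "box" ([left, top, right, bottom] in pixels, round what is visible of it).
- viewer.place_of(camera, query): "point" ([column, row] in pixels: a listed point, or the origin of a listed thing).
The state is a dict: "clock": time; "qpos": joint angles; "qvel": joint speeds; "effort": joint torques, N m; "ee_pos": TCP position; "tcp_rot": TCP orientation; "contact_force": force on the tool from outside, world axes, zero at the start; "torque": the same for the moment, N m; "width": finger opening in m; "grasp_force": force on a finger pad.
Only numpy, scipy, OpenCV 4.12 (cv2) and the standard library are available. Lean on these libraries where they do the work, as an engineer would, in place of code of your own. Each camera call takes 0.05 s, during which the arm holds its last target. There are 200 camera calls.

## Working session

There is one attempt and no reset: what is moved stays moved. The work goes in short steps, Python scripts to look and compute and a tool call to move; the robot and the scene stay as the last step left them, time stands still between calls to the robot, and variables do not carry over. Pictures are saved under pics/ and viewed, at most 10 in all, crops included, and the job is handed in when it is done.

Besides the shell and the picture viewer there is one more tool, called after "Request:" in YAML: its name, and indented under it one key for each argument. jog_arm: Moves the arm, as the interface text tells. Shift numbers are shares of 1000 mm and turn numbers shares of 90 degrees, none past 1 either way. Its arguments: {"type":"object","properties":{"increments":{"type":"array"},"squeeze":{"type":"number"}},"required":["increments"]}

```bash
ls; mkdir -p pics
python3 - <<'E'
from bench import arm, viewer, job
import cv2,numpy as np
s=arm.sense(); print(s, arm.grip_depth)
for c in ["top","scene"]:
    im,d=viewer.get_image(c); cv2.imwrite(f"pics/{c}0.png",im[:,:,::-1]); np.savez(f"{c}0.npz",im=im,d=d)
    p=viewer.camera_params(c); print(p)
    for q in ["stone","holder","pocket","lapper","tray","ramekin","tin","mill"]:
        print(c,q,[(np.round(r["point"]),round(r["p"],2)) for r in viewer.place_of(c,q)][:3])
E
```

```text
pics
{'clock': 0.0, 'qpos': array([ 8.68921203e+01,  2.20926287e+01,  3.77114860e-01, -2.58699268e-02,
       -6.84131385e+01, -1.48170048e+01]), 'qvel': array([-0.1033096 ,  0.01247399, -0.03861934, -0.00437927,  0.07203571,
        0.09742011]), 'effort': array([ 5.36576181e-05, -3.92294669e+01,  1.88399345e+01,  4.18605968e+00,
       -4.62297321e-03,  7.79626902e-06]), 'ee_pos': array([0.19216677, 0.59408771, 0.23019181]), 'tcp_rot': array([ 1.79869477e+02, -9.66629386e-03, -1.79344183e+01]), 'contact_force': array([ 0.81503309, -0.70248332, -0.13690902]), 'torque': array([-0.01199183, -0.01137898, -0.00971045]), 'grasp_force': 0.0, 'width': 0.08525172681213176} 0.0187
{'K': array([[426.79783407,   0.        , 324.92501704],
       [  0.        , 426.79783407, 197.76221292],
       [  0.        ,   0.        ,   1.        ]]), 'cam_to_world': array([[ 0.07959707, -0.97265503,  0.21818912,  0.28145809],
       [-0.99680764, -0.07903381,  0.01132196, -0.06353663],
       [ 0.00623195, -0.21839378, -0.97584083,  1.24575168],
       [ 0.        ,  0.        ,  0.        ,  1.        
[... 703 characters left out ...]
07],
       [ 0.91114335, -0.35055201,  0.21663583, -0.29771639],
       [-0.01409537, -0.55190464, -0.8337881 ,  1.06775895],
       [ 0.        ,  0.        ,  0.        ,  1.        ]])}
scene stone []
scene holder [(array([349., 220.]), 0.62), (array([244., 207.]), 0.6)]
scene pocket [(array([352., 213.]), 0.72), (array([242., 205.]), 0.69), (array([347., 219.]), 0.35)]
scene lapper [(array([416., 162.]), 0.9), (array([392., 125.]), 0.72), (array([350., 213.]), 0.62)]
scene tray [(array([418., 158.]), 0.87), (array([418., 161.]), 0.17)]
scene ramekin [(array([244., 206.]), 0.63)]
scene tin [(array([391., 174.]), 0.56), (array([218., 218.]), 0.39)]
scene mill [(array([336., 150.]), 0.56)]
```

Run:
```python
import cv2,numpy as np
a=cv2.imread("pics/top0.png"); c=a[130:320,140:450]
cv2.imwrite("pics/top0c.png",cv2.resize(c,(775,475),interpolation=cv2.INTER_CUBIC))
```

```text
(no output)
```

View pics/scene0.png

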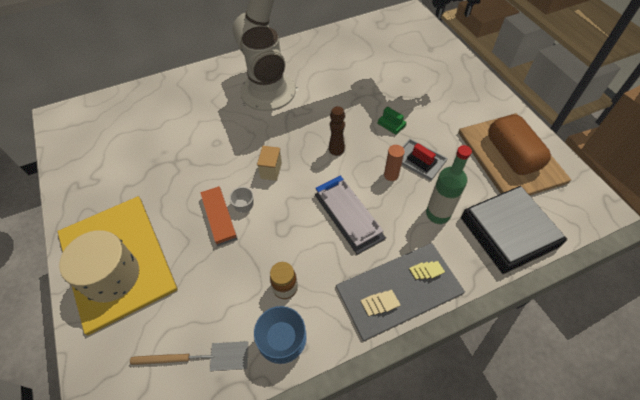

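View pics/top0c.png

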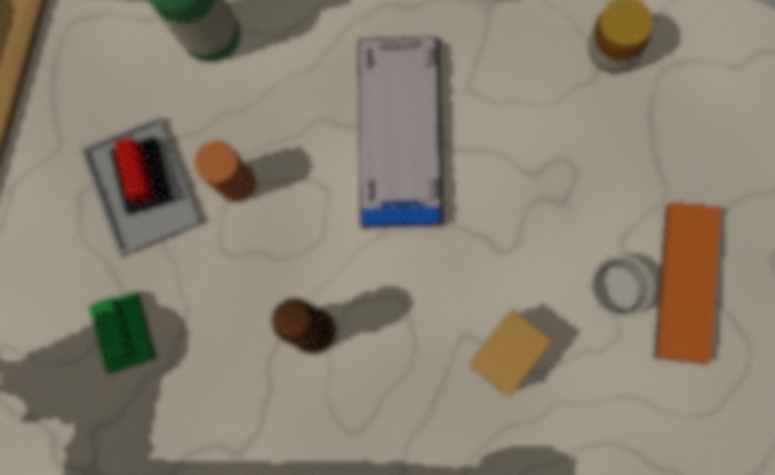

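The scene picture shows the orange stone at (219,216) beside the ramekin (241,200), the holder at (349,213) with its blue bar at (329,185), and the tray at (420,158). In the top picture, two things are shaped like the lapper. The one at top pixel (197,198) has a red handle on a black body and lies in the steel tray. The one at (188,263) is green and lies on the counter. The red and black one fits the description, and the crop confirms it. Next I measure.

```bash
cat > h.py <<'E'
import numpy as np,cv2
from bench import arm,viewer,job
from scipy.spatial.transform import Rotation as R
def pose_cam(c,s=None):
    p=viewer.camera_params(c)
    if c!="wrist": return p["K"],p["cam_to_world"]
    T=np.eye(4);T[:3,:3]=R.from_euler("xyz",s["tcp_rot"],degrees=True).as_matrix();T[:3,3]=s["ee_pos"]
    return p["K"],T@p["T_tool_cam"]
def onplane(px,K,T,z):
    px=np.atleast_2d(px).astype(float);r=np.c_[(px-K[:2,2])/[K[0,0],K[1,1]],np.ones(len(px))]@T[:3,:3].T
    return (T[:3,3]+r*((z-T[2,3])/r[:,2])[:,None])[:,:2]
def hsvmask(im,lo,hi):
    m=cv2.inRange(cv2.cvtColor(im,cv2.COLOR_RGB2HSV),np.array(lo),np.array(hi))
    return cv2.morphologyEx(m,cv2.MORPH_OPEN,np.ones((2,2),np.uint8))
def big(m,roi=None):
    if roi: k=np.zeros_like(m);l,t,r,b=roi;k[t:b,l:r]=m[t:b,l:r];m=k
    cs,_=cv2.findContours(m,cv2.RETR_EXTERNAL,cv2.CHAIN_APPROX_NONE);return max(cs,key=cv2.contourArea)[:,0].astype(float)
def rect(c,K,T,z):
    w=onplane(c,K,T,z);(x,y),(a,b),g=cv2.minAreaRect((w*1000).astype(np.float32))
    if a<b:a,b,g=b,a,g+90
    return [round(float(v),1) for v in (x,y,a,b,(g+90)%180-90)]
def cloud(d,K,T):
    v,u=np.nonzero(d);z=d[v,u];P=np.c_[(u-K[0,2])/K[0,0]*z,(v-K[1,2])/K[1,1]*z,z]@T[:3,:3].T+T[:3,3];return P,u,v
E
python3 - <<'E'
from h import *
f=np.load("top0.npz");im,d=f["im"],f["d"];K,T=pose_cam("top")
print("stone",rect(big(hsvmask(im,(3,150,60),(14,255,255)),(390,190,450,290)),K,T,.03))
print("blue",rect(big(hsvmask(im,(105,130,60),(125,255,255)),(270,190,330,240)),K,T,.03))
print("red",rect(big(hsvmask(im,(0,180,60),(3,255,255))|hsvmask(im,(176,150,60),(180,255,255)),(170,170,220,230)),K,T,.064))
P,u,v=cloud(d,K,T)
def reg(l,t,r,b,lo,hi):
    m=(u>=l)&(u<r)&(v>=t)&(v<b)&(P[:,2]>lo)&(P[:,2]<hi);q=P[m]
    (x,y),(a,bb),g=cv2.minAreaRect((q[:,:2]*1000).astype(np.float32));print([round(float(k),1) for k in (x,y,a,bb,g)],"z",np.round(np.percentile(q[:,2],[5,50,95]),4),len(q))
for n,a in dict(stone=(395,195,440,290,.02,.045),holderbed=(275,130,330,230,.03,.06),blue=(275,205,330,230,.02,.06),tray=(165,170,218,240,.008,.035),lap=(165,170,215,225,.05,.08),ramek=(370,225,403,262,.03,.06),tin=(210,180,245,215,.1,.14),mill=(240,240,285,275,.15,.2),cheese=(320,250,365,290,.065,.09),jar=(370,125,410,165,.08,.12),wine=(180,60,260,165,.1,.2)).items():
    print(n,end=" ");reg(*a)
E
```

```text
stone [442.2, -319.1, 175.7, 61.3, -2.5]
blue [493.9, 15.2, 86.7, 23.5, -85.4]
red [514.5, 322.0, 68.4, 27.7, 21.7]
stone [446.3, -301.2, 91.4, 180.2, 88.0] z [0.025  0.0296 0.0344] 1424
holderbed [595.6, 30.6, 226.5, 89.3, 6.3] z [0.0321 0.0362 0.045 ] 2255
blue [504.7, 20.5, 43.1, 89.7, 5.1] z [0.0319 0.037  0.0479] 460
tray [509.0, 331.4, 142.4, 101.1, 28.3] z [0.0089 0.0164 0.029 ] 627
lap [519.6, 328.2, 69.2, 23.7, 21.8] z [0.0565 0.0633 0.0672] 218
ramek [431.7, -237.0, 68.7, 69.0, 6.9] z [0.0322 0.0426 0.0486] 167
tin [521.3, 219.1, 45.6, 45.6, 50.5] z [0.107  0.1193 0.123 ] 263
mill [356.1, 108.0, 42.5, 45.3, 3.6] z [0.1587 0.1766 0.1811] 271
cheese [347.1, -116.0, 56.8, 76.3, 56.7] z [0.072  0.0754 0.0794] 602
jar [727.5, -220.5, 57.8, 58.4, 39.7] z [0.0919 0.0992 0.1029] 353
wine [698.0, 269.2, 61.9, 73.3, 32.7] z [0.1064 0.1753 0.1971] 648
```

Request:
jog_arm:
  increments:
    - {"travel":[0.03,-0.02,0.013],"twist":[0,0,0.025],"gripper":1}
    - {"travel":[0.03,-0.02,0.013],"twist":[0,0,0.025],"gripper":1}
    - {"travel":[0.03,-0.02,0.013],"twist":[0,0,0.025],"gripper":1}
    - {"travel":[0.03,-0.02,0.013],"twist":[0,0,0.025],"gripper":1}
    - {"travel":[0.03,-0.02,0.013],"twist":[0,0,0.025],"gripper":1}
    - {"travel":[0.03,-0.02,0.013],"twist":[0,0,0.025],"gripper":1}
    - {"travel":[0.03,-0.02,0.013],"twist":[0,0,0.025],"gripper":1}
    - {"travel":[0.03,-0.02,0.013],"twist":[0,0,0.025],"gripper":1}
    - {"travel":[0,-0.03,0],"twist":[0,0,0],"gripper":1}
    - {"travel":[0,-0.02,0],"twist":[0,0,0],"gripper":1}
    - {"travel":[0,0,0],"twist":[0,0,0],"gripper":1}
    - {"travel":[0,0,0],"twist":[0,0,0],"gripper":1}

```text
clock: 2.1
ee_pos: [0.4324, 0.3846, 0.3357]
tcp_rot: [-180.0, -0.0, 0.0]
contact_force: [-0.1, -0.4, 0.8]
width: 0.0856
grasp_force: 0.0
```

Run:
```python
from h import *
print(viewer.camera_params("wrist"))
s=arm.sense();im,d=viewer.get_image("wrist");print(s["ee_pos"],s["tcp_rot"],s["contact_force"],s["clock"])
np.savez("w1.npz",im=im,d=d);cv2.imwrite("pics/w1.png",im[:,:,::-1])
for q in ["tray","lapper","tin"]: print(q,[(np.round(r["point"]),round(r["p"],2)) for r in viewer.place_of("wrist",q)][:2])
```

```text
{'K': array([[305.3332488 ,   0.        , 320.34438419],
       [  0.        , 305.3332488 , 198.61032903],
       [  0.        ,   0.        ,   1.        ]]), 'T_tool_cam': array([[ 6.03300070e-04, -9.50485074e-01, -3.10769625e-01,
         7.98561636e-02],
       [ 9.99999699e-01,  7.24766927e-04, -2.75381668e-04,
        -6.86841229e-04],
       [ 4.86981711e-04, -3.10769365e-01,  9.50485226e-01,
        -1.41462227e-01],
       [ 0.00000000e+00,  0.00000000e+00,  0.00000000e+00,
         1.00000000e+00]])}
[0.43242916 0.38463522 0.33567228] [-1.79951615e+02 -2.92468775e-02  4.91696983e-02] [-0.07108278 -0.36537039  0.7923962 ] 2.1
tray [(array([354., 104.]), 0.86)]
lapper [(array([361.,  92.]), 0.73), (array([358., 208.]), 0.7)]
tin [(array([435.,  92.]), 0.88)]
```

View pics/w1.png

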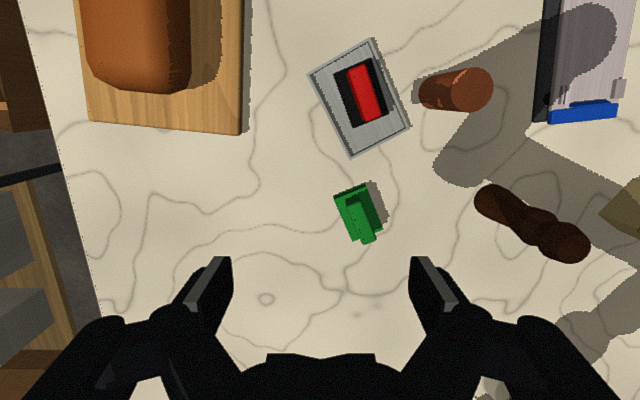

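The wrist picture shows the red-handled block in the tray at (364,92), the tin at (456,90), the green look-alike at (358,212), and the holder's blue end at (583,112).

Run:
```python
from h import *
f=np.load("w1.npz");im,d=f["im"],f["d"]
s=dict(ee_pos=np.array([0.43242916,0.38463522,0.33567228]),tcp_rot=[-179.9516,-.0292,.0492]);K,T=pose_cam("wrist",s)
print("red",rect(big(hsvmask(im,(0,150,130),(4,255,255))|hsvmask(im,(175,150,130),(180,255,255)),(330,50,400,140)),K,T,.064))
P,u,v=cloud(d,K,T)
def reg(l,t,r,b,lo,hi):
    m=(u>=l)&(u<r)&(v>=t)&(v<b)&(P[:,2]>lo)&(P[:,2]<hi);q=P[m]
    (x,y),(a,bb),g=cv2.minAreaRect((q[:,:2]*1000).astype(np.float32));print([round(float(k),1) for k in (x,y,a,bb,g)],"z",np.round(np.percentile(q[:,2],[5,50,95]),4),len(q))
reg(300,30,415,165,.009,.03);reg(330,50,400,140,.05,.08);reg(415,60,500,115,.11,.14);reg(250,160,330,240,-.02,.02)
```

```text
red [518.0, 328.1, 67.4, 21.4, 22.0]
[508.4, 330.0, 140.1, 100.4, 28.2] z [0.0113 0.0234 0.026 ] 2277
[519.6, 328.0, 69.8, 24.4, 22.2] z [0.0588 0.0624 0.0641] 1083
[522.0, 219.1, 46.8, 47.0, 51.5] z [0.116  0.1186 0.1199] 1633
[351.3, 438.9, 138.7, 136.3, 0.1] z [-0.0026 -0.0012  0.0002] 6381
```

Request:
jog_arm:
  increments:
    - {"travel":[0,-0.04,0],"twist":[0,0,0],"gripper":1}
    - {"travel":[0,-0.04,0],"twist":[0,0,0],"gripper":1}
    - {"travel":[0,-0.04,0],"twist":[0,0,0],"gripper":1}
    - {"travel":[0,-0.04,0],"twist":[0,0,0],"gripper":1}
    - {"travel":[0,-0.04,0],"twist":[0,0,0],"gripper":1}
    - {"travel":[0,-0.04,0],"twist":[0,0,0],"gripper":1}
    - {"travel":[0,-0.04,0],"twist":[0,0,0],"gripper":1}
    - {"travel":[0,-0.04,0],"twist":[0,0,0],"gripper":1}
    - {"travel":[0,-0.03,0],"twist":[0,0,0],"gripper":1}
    - {"travel":[0,0,0],"twist":[0,0,0],"gripper":1}
    - {"travel":[0,0,0],"twist":[0,0,0],"gripper":1}

```text
clock: 3.4
ee_pos: [0.4325, 0.0347, 0.3353]
tcp_rot: [-180.0, -0.0, 0.0]
contact_force: [0.3, -0.4, 0.6]
width: 0.0856
grasp_force: 0.0
```

Run:
```python
from h import *
s=arm.sense();im,d=viewer.get_image("wrist");print(s["ee_pos"],s["tcp_rot"],s["clock"])
np.savez("w2.npz",im=im,d=d,p=s["ee_pos"],r=s["tcp_rot"]);cv2.imwrite("pics/w2.png",im[:,:,::-1])
K,T=pose_cam("wrist",s)
for q in ["pocket","holder"]: print(q,[(r["point"],onplane(r["point"],K,T,.036 if q=="pocket" else 0),round(r["p"],2)) for r in viewer.place_of("wrist",q)][:2])
```

```text
[0.43252513 0.03469477 0.33531986] [-1.79987924e+02 -9.60427257e-03  3.00249678e-02] 3.4
pocket [([325.7, 26.0], array([[0.60111916, 0.02893618]]), 0.96)]
holder [([321.1, 33.2], array([[0.59943827, 0.03477038]]), 0.97), ([494.3, 154.5], array([[ 0.42969442, -0.23715245]]), 0.21)]
```

View pics/w2.png

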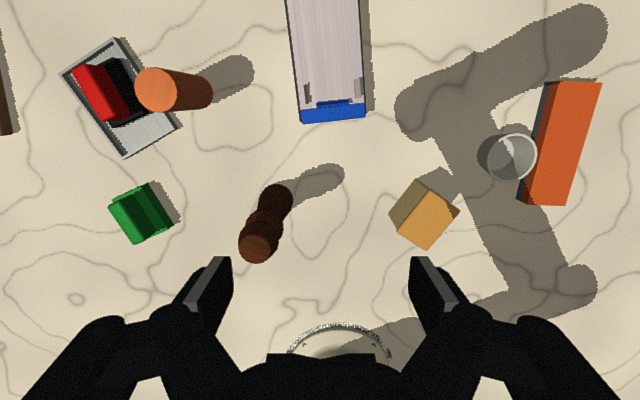

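The picture shows the holder with its blue end at (333,112). Its far end is cut off at the top, so I shift forward to see all of it.

Request:
jog_arm:
  increments:
    - {"travel":[0.04,0,0],"twist":[0,0,0],"gripper":1}
    - {"travel":[0.04,0,0],"twist":[0,0,0],"gripper":1}
    - {"travel":[0.04,0,0],"twist":[0,0,0],"gripper":1}
    - {"travel":[0,0,0],"twist":[0,0,0],"gripper":1}
    - {"travel":[0,0,0],"twist":[0,0,0],"gripper":1}

```text
clock: 4.05
ee_pos: [0.5527, 0.0357, 0.3338]
tcp_rot: [180.0, 0.2, 0.1]
contact_force: [-1.4, 0.2, 0.3]
width: 0.0852
grasp_force: 0.0
```

Run:
```python
from h import *
s=arm.sense();im,d=viewer.get_image("wrist");print(s["ee_pos"],s["tcp_rot"],s["clock"])
np.savez("w3.npz",im=im,d=d,p=s["ee_pos"],r=s["tcp_rot"])
K,T=pose_cam("wrist",s)
for q in ["pocket","holder"]: print(q,[(r["point"],onplane(r["point"],K,T,.036 if q=="pocket" else 0),round(r["p"],2)) for r in viewer.place_of("wrist",q)][:2])
P,u,v=cloud(d,K,T)
def reg(m):
    q=P[m];(x,y),(a,bb),g=cv2.minAreaRect((q[:,:2]*1000).astype(np.float32));print([round(float(k),1) for k in (x,y,a,bb,g)],"z",np.round(np.percentile(q[:,2],[2,50,98]),4),len(q))
near=(abs(P[:,0]-.6)<.15)&(abs(P[:,1]-.03)<.08)&(v<250)
for lo,hi in [(.005,.015),(.028,.06),(.03,.04),(.042,.06)]: reg(near&(P[:,2]>lo)&(P[:,2]<hi))
h,e=np.histogram(P[near][:,2],bins=np.arange(-.004,.06,.002));print(list(zip(np.round(e,3),h)))
cv2.imwrite("pics/w3.png",cv2.resize(im[0:250,200:450],(600,600),interpolation=cv2.INTER_CUBIC)[:,:,::-1])
```

```text
[0.55271625 0.03567888 0.33380616] [1.79953621e+02 1.62454892e-01 1.36074391e-01] 4.05
pocket [([325.1, 124.7], array([[0.59720386, 0.02975586]]), 0.6)]
holder [([322.1, 118.7], array([[0.60308106, 0.03378244]]), 0.89), ([505.0, 26.2], array([[ 0.72767217, -0.2182497 ]]), 0.26)]
[602.7, 30.5, 234.3, 100.1, 6.4] z [0.0058 0.0083 0.0105] 907
[595.3, 29.5, 225.1, 90.1, 6.4] z [0.033  0.035  0.0482] 10493
[595.3, 29.5, 225.1, 90.1, 6.4] z [0.033  0.0349 0.0374] 9701
[601.8, 30.3, 197.4, 77.1, 6.4] z [0.0422 0.0472 0.0499] 706
[(np.float64(-0.004), np.int64(1854)), (np.float64(-0.002), np.int64(7601)), (np.float64(0.0), np.int64(1031)), (np.float64(0.002), np.int64(2)), (np.float64(0.004), np.int64(33)), (np.float64(0.006), np.int64(340)), (np.float64(0.008), np.int64(501)), (np.float64(0.01), np.int64(41)), (np.float64(0.012), np.int64(0)), (np.float64(0.014), np.int64(0)), (np.float64(0.016), np.int64(0)), (np.float64(0.018), np.int64(0)), (np.float64(0.02), np.int64(0)), (np.float64(0.022), np.int64(0)), (np.float64(0.024), np.int64(0)), (np.float64(0.026), np.int64(0)), (np.float64(0.028), np.int64(0)), (np.float64(0.03), np.int64(10)), (np.float64(0.032), np.int64(1635)), (np.float64(0.034), np.int64(6712)), (np.float64(0.036), np.int64(1268)), (np.float64(0.038), np.int64(76)), (np.float64(0.04), np.int64(86)), (np.float64(0.042), np.int64(122)), (np.float64(0.044), np.int64(122)), (np.float64(0.046), np.int64(218)), (np.float64(0.048), np.int64(232)), (np.float64(0.05), np.int64(12)), (np.float64(0.052), np.int64(0)), (np.float64(0.054), np.int64(0)), (np.float64(0.056), np.int64(0))]
```

View pics/w3.png

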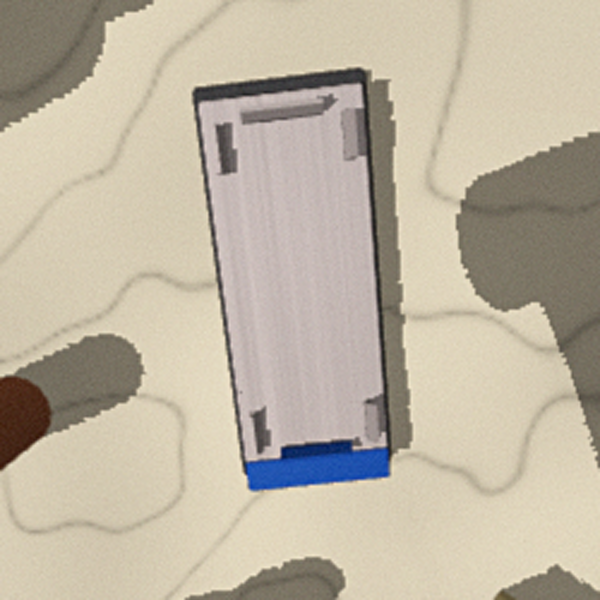

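The picture shows the whole holder, blue end at the bottom and all four corner walls visible. Foot and wall rectangles agree: pocket at about (0.602, 0.030), yaw 6.4°. Next is the stone, seen from the same relative viewpoint.

Request:
jog_arm:
  increments:
    - {"travel":[-0.016,-0.036,0],"twist":[0,0,0],"gripper":1}
    - {"travel":[-0.016,-0.036,0],"twist":[0,0,0],"gripper":1}
    - {"travel":[-0.016,-0.036,0],"twist":[0,0,0],"gripper":1}
    - {"travel":[-0.016,-0.036,0],"twist":[0,0,0],"gripper":1}
    - {"travel":[-0.016,-0.036,0],"twist":[0,0,0],"gripper":1}
    - {"travel":[-0.016,-0.036,0],"twist":[0,0,0],"gripper":1}
    - {"travel":[-0.016,-0.036,0],"twist":[0,0,0],"gripper":1}
    - {"travel":[-0.016,-0.036,0],"twist":[0,0,0],"gripper":1}
    - {"travel":[-0.016,-0.036,0],"twist":[0,0,0],"gripper":1}
    - {"travel":[-0.016,-0.036,0],"twist":[0,0,0],"gripper":1}
    - {"travel":[0,0,0],"twist":[0,0,0],"gripper":0.6}
    - {"travel":[0,0,0],"twist":[0,0,0],"gripper":0.6}
    - {"travel":[0,0,0],"twist":[0,0,0],"gripper":0.6}

```text
clock: 5.5
ee_pos: [0.3922, -0.3245, 0.3359]
tcp_rot: [180.0, -0.1, 0.1]
contact_force: [0.8, 0.1, -0.5]
width: 0.0683
grasp_force: 0.0
```

Run:
```python
from h import *
s=arm.sense();im,d=viewer.get_image("wrist");print(s["ee_pos"],s["tcp_rot"],s["clock"],s["width"])
np.savez("w4.npz",im=im,d=d,p=s["ee_pos"],r=s["tcp_rot"]);cv2.imwrite("pics/w4.png",im[:,:,::-1])
K,T=pose_cam("wrist",s)
print("stone",rect(big(hsvmask(im,(3,150,100),(14,255,255)),(200,30,450,250)),K,T,.029))
P,u,v=cloud(d,K,T)
def reg(m):
    q=P[m];(x,y),(a,bb),g=cv2.minAreaRect((q[:,:2]*1000).astype(np.float32));print([round(float(k),1) for k in (x,y,a,bb,g)],"z",np.round(np.percentile(q[:,2],[2,50,98]),4),len(q))
ns=(abs(P[:,0]-.442)<.12)&(abs(P[:,1]+.319)<.04)&(v<250)&(P[:,2]>.022)&(P[:,2]<.036);reg(ns)
reg((np.hypot(P[:,0]-.431,P[:,1]+.237)<.045)&(v<250)&(P[:,2]>.035)&(P[:,2]<.055))
```

```text
[ 0.39221793 -0.32445365  0.33591501] [ 1.79986523e+02 -7.19420564e-02  1.36298620e-01] 5.5 0.06826090687783098
stone [444.4, -319.5, 179.9, 59.7, -2.1]
[445.7, -318.1, 60.1, 180.5, 87.9] z [0.0271 0.0288 0.0306] 5532
[431.9, -238.1, 70.0, 69.6, 89.9] z [0.0355 0.0432 0.0452] 619
```

View pics/w4.png

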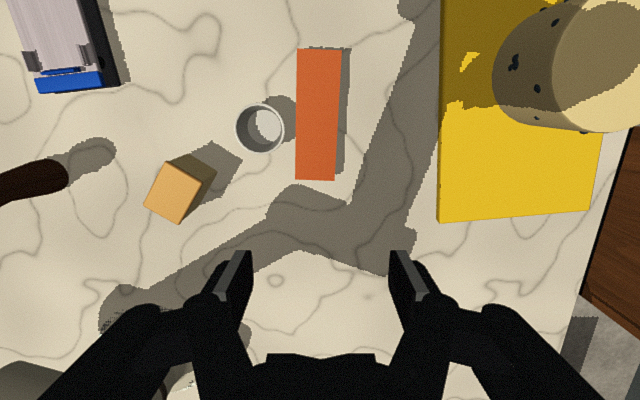

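The picture shows the stone at (318,115), the ramekin to its left at (260,128), and the fingers at the bottom. Depth and colour agree on the stone at about (0.4455, -0.318), yaw -2.1°. I will grip 24 mm ahead of its middle.

Request:
jog_arm:
  increments:
    - {"travel":[0.02,0.0015,-0.03],"twist":[0,0,-0.013],"gripper":0.66}
    - {"travel":[0.02,0.0015,-0.03],"twist":[0,0,-0.012],"gripper":0.66}
    - {"travel":[0.02,0.0015,-0.03],"twist":[0,0,0],"gripper":0.66}
    - {"travel":[0.017,0.001,-0.03],"twist":[0,0,0],"gripper":0.66}
    - {"travel":[0,0,-0.04],"twist":[0,0,0],"gripper":0.66}
    - {"travel":[0,0,-0.04],"twist":[0,0,0],"gripper":0.66}
    - {"travel":[0,0,-0.04],"twist":[0,0,0],"gripper":0.66}
    - {"travel":[0,0,-0.03],"twist":[0,0,0],"gripper":0.66}
    - {"travel":[0,0,-0.01],"twist":[0,0,0],"gripper":0.66}
    - {"travel":[0,0,0],"twist":[0,0,0],"gripper":0.66}
    - {"travel":[0,0,0],"twist":[0,0,0],"gripper":0.66}
    - {"travel":[0,0,0],"twist":[0,0,0],"gripper":0.66}

```text
clock: 6.75
ee_pos: [0.4708, -0.3202, 0.0574]
tcp_rot: [179.9, -0.2, -2.1]
contact_force: [-0.2, -0.0, 0.4]
width: 0.0709
grasp_force: 0.0
```

Run:
```python
from h import *
s=arm.sense();im,d=viewer.get_image("wrist");print(s["ee_pos"],s["tcp_rot"],s["clock"],s["width"])
cv2.imwrite("pics/w5.png",im[:,:,::-1])
K,T=pose_cam("wrist",s);P,u,v=cloud(d,K,T)
m=(v<330)&(P[:,2]>.024)&(P[:,2]<.034)&(abs(P[:,1]+.319)<.04);q=P[m];print(q.min(0),q.max(0))
for a,b in [(.5,.51),(.51,.52),(.52,.53)]:
    y=q[(q[:,0]>a)&(q[:,0]<b)][:,1]; print(a,y.min() if len(y) else 0,y.max() if len(y) else 0)
```

```text
[ 0.47081055 -0.32015449  0.05739765] [179.91784883  -0.22259499  -2.12782395] 6.75 0.07089604503252168
[ 0.40039419 -0.35125659  0.02410852] [ 0.53681884 -0.28681182  0.03134071]
0.5 -0.35055775895593705 -0.2902609207280217
0.51 -0.3509540300292564 -0.2905553739409241
0.52 -0.3512565879924041 -0.29106562476641534
```

View pics/w5.png

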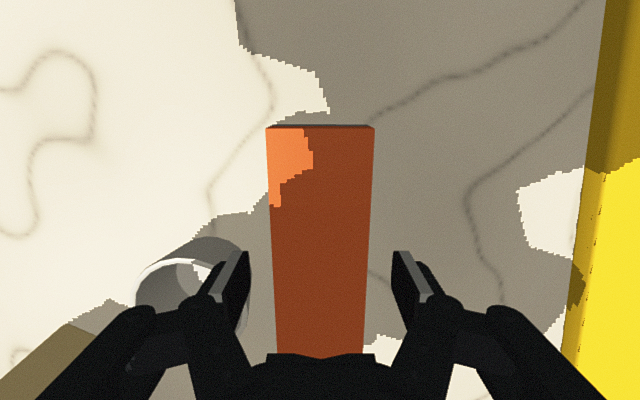

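The stone sits centred between the fingers at column 320, and the left finger is ahead of the ramekin at (190,280). I go down and grip.

Request:
jog_arm:
  increments:
    - {"travel":[0,0.001,-0.015],"twist":[0,0,0],"gripper":0.66}
    - {"travel":[0,0,-0.015],"twist":[0,0,0],"gripper":0.66}
    - {"travel":[0,0,-0.012],"twist":[0,0,0],"gripper":0.66}
    - {"travel":[0,0,-0.01],"twist":[0,0,0],"gripper":0.66}
    - {"travel":[0,0,-0.001],"twist":[0,0,0],"gripper":0.66}
    - {"travel":[0,0,0],"twist":[0,0,0],"gripper":0.66}
    - {"travel":[0,0,0],"twist":[0,0,0],"gripper":-0.2}
    - {"travel":[0,0,0],"twist":[0,0,0],"gripper":-0.2}
    - {"travel":[0,0,0],"twist":[0,0,0],"gripper":-0.2}
    - {"travel":[0,0,0],"twist":[0,0,0],"gripper":-0.2}
    - {"travel":[0,0,0],"twist":[0,0,0],"gripper":-0.2}
    - {"travel":[0,0,0],"twist":[0,0,0],"gripper":-0.2}
  squeeze: 80

```text
clock: 8.0
ee_pos: [0.4701, -0.3192, 0.0034]
tcp_rot: [180.0, -0.1, -2.1]
contact_force: [-1.0, 1.2, 5.3]
width: 0.0585
grasp_force: 88.6
```

Request:
jog_arm:
  increments:
    - {"travel":[0,0,0.004],"twist":[0,0,0],"gripper":-0.2}
    - {"travel":[0,0,0.008],"twist":[0,0,0],"gripper":-0.2}
    - {"travel":[0,0,0.015],"twist":[0,0,0],"gripper":-0.2}
    - {"travel":[0,0,0.025],"twist":[0,0,0],"gripper":-0.2}
    - {"travel":[0,0,0.025],"twist":[0,0,0],"gripper":-0.2}
    - {"travel":[0,0,0.025],"twist":[0,0,0],"gripper":-0.2}
    - {"travel":[0,0,0.025],"twist":[0,0,0],"gripper":-0.2}
    - {"travel":[0,0,0.01],"twist":[0,0,0],"gripper":-0.2}
    - {"travel":[0,0,0],"twist":[0,0,0],"gripper":-0.2}
    - {"travel":[0,0,0],"twist":[0,0,0],"gripper":-0.2}
    - {"travel":[0,0,0],"twist":[0,0,0],"gripper":-0.2}

```text
clock: 9.1
ee_pos: [0.4682, -0.3183, 0.1374]
tcp_rot: [-179.9, 0.2, -2.2]
contact_force: [-0.3, 0.5, -5.4]
width: 0.0585
grasp_force: 87.8
```

```bash
cat > st.py <<'E'
from h import *
s=arm.sense();im,d=viewer.get_image("wrist");print(s["ee_pos"],s["tcp_rot"],s["clock"],s["width"],s["grasp_force"],s["contact_force"])
import sys;cv2.imwrite("pics/%s.png"%sys.argv[1],im[:,:,::-1])
# points in the tool frame
p=viewer.camera_params("wrist");P,u,v=cloud(d,p["K"],p["T_tool_cam"])
hsv=cv2.cvtColor(im,cv2.COLOR_RGB2HSV)[v,u]
m=(v<340)&(abs(P[:,1])<.027)&(P[:,0]>.02)&(P[:,0]<.1)&(P[:,2]>-.08)&(P[:,2]<.02)
c=np.polyfit(P[m][:,0],P[m][:,2],1);print("n",m.sum(),"pitch deg",np.degrees(np.arctan(c[0])),"top z at tool x0",c[1],"end x",np.percentile(P[m][:,0],99.7))
c2=np.polyfit(P[m][:,1],P[m][:,2],1);print("roll",np.degrees(np.arctan(c2[0])))
m=(v<340)&(abs(P[:,1])<.05)&(P[:,0]>.02)&(P[:,0]<.1)&(abs(P[:,2]-c[0]*P[:,0]-c[1])<.006)
q=P[m]
for a in (.03,.04,.05):
    y=q[(q[:,0]>a)&(q[:,0]<a+.01)][:,1];print(a,len(y),y.min(),y.max(),(y.min()+y.max())/2)
E
python3 st.py w6
```

```text
[ 0.46816151 -0.31831004  0.13741719] [-179.91067801    0.1974195    -2.19871328] 9.1 0.058531312162154354 87.76173993945122 [-0.28606629  0.45243964 -5.40695358]
n 15856 pitch deg 4.708789753829554 top z at tool x0 -0.028392450030208207 end x 0.06597053120876267
roll 0.025606712274417125
0.03 3368 -0.030936913802687503 0.029309329563324066 -0.0008137921196817183
0.04 3654 -0.03134653600191774 0.029316757986818615 -0.0010148890075495614
0.05 3933 -0.030995766921991824 0.029337000779163173 -0.0008293830714143254
```

Run:
```python
from h import *
s=arm.sense();im,d=viewer.get_image("wrist")
p=viewer.camera_params("wrist");P,u,v=cloud(d,p["K"],p["T_tool_cam"])
for a in np.arange(-.02,.09,.01):
    m=(abs(P[:,1])<.02)&(P[:,0]>a)&(P[:,0]<a+.01)&(P[:,2]<.03)
    if m.sum(): print(round(a,2),m.sum(),np.round(np.percentile(P[m][:,2],[5,50,95]),4))
im2,d2=viewer.get_image("scene");cv2.imwrite("pics/s7.png",cv2.resize(im2[130:260,150:320],(680,520),interpolation=cv2.INTER_CUBIC)[:,:,::-1])
```

```text
-0.02 1582 [-0.0263 -0.0254 -0.0245]
-0.01 1688 [-0.0263 -0.0254 -0.0245]
0.0 2237 [-0.0743 -0.0256 -0.0246]
0.01 9182 [-0.0913 -0.0804 -0.025 ]
0.02 2208 [-0.0924 -0.0255 -0.0245]
0.03 2246 [-0.0264 -0.0254 -0.0245]
0.04 2427 [-0.0264 -0.0254 -0.0244]
0.05 2622 [-0.0264 -0.0254 -0.0244]
0.06 2352 [-0.0264 -0.0251 -0.0035]
```

View pics/s7.png

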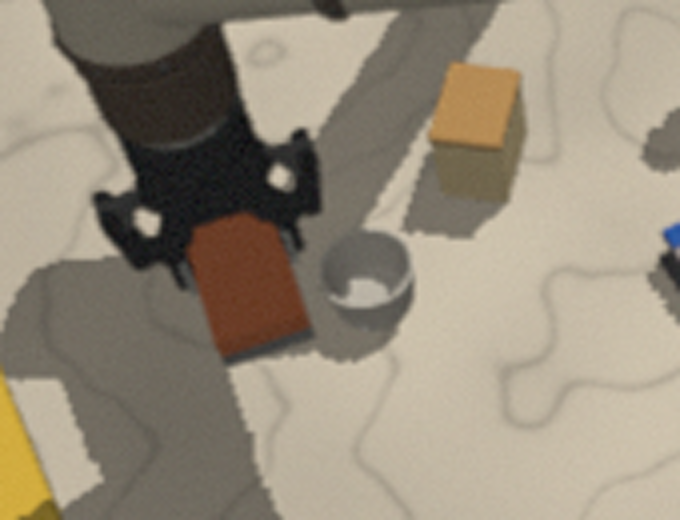

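The crop shows the stone held level in the gripper, with the ramekin upright and undisturbed. Depth confirms it: the top is flat at 25.4 mm behind the TCP and the stone centre is 24 mm behind in x. I carry it to the holder.

Request:
jog_arm:
  increments:
    - {"travel":[0.006,0.013,0],"twist":[0,0,0.006],"gripper":-0.2}
    - {"travel":[0.01,0.022,0],"twist":[0,0,0.008],"gripper":-0.2}
    - {"travel":[0.013,0.03,0],"twist":[0,0,0.008],"gripper":-0.2}
    - {"travel":[0.013,0.03,0],"twist":[0,0,0.008],"gripper":-0.2}
    - {"travel":[0.013,0.03,0],"twist":[0,0,0.008],"gripper":-0.2}
    - {"travel":[0.013,0.03,0],"twist":[0,0,0.008],"gripper":-0.2}
    - {"travel":[0.013,0.03,0],"twist":[0,0,0.008],"gripper":-0.2}
    - {"travel":[0.013,0.03,0],"twist":[0,0,0.008],"gripper":-0.2}
    - {"travel":[0.013,0.03,0],"twist":[0,0,0.008],"gripper":-0.2}
    - {"travel":[0.013,0.03,0],"twist":[0,0,0.008],"gripper":-0.2}
    - {"travel":[0.013,0.03,0],"twist":[0,0,0.008],"gripper":-0.2}
    - {"travel":[0.013,0.024,0],"twist":[0,0,0.006],"gripper":-0.2}
    - {"travel":[0.008,0.015,-0.01],"twist":[0,0,0.0036],"gripper":-0.2}
    - {"travel":[0.003,0.006,-0.02],"twist":[0,0,0],"gripper":-0.2}
    - {"travel":[0,0,-0.02],"twist":[0,0,0],"gripper":-0.2}
    - {"travel":[0,0,-0.01],"twist":[0,0,0],"gripper":-0.2}
    - {"travel":[0,0,0],"twist":[0,0,0],"gripper":-0.2}
    - {"travel":[0,0,0],"twist":[0,0,0],"gripper":-0.2}
    - {"travel":[0,0,0],"twist":[0,0,0],"gripper":-0.2}

```text
clock: 11.15
ee_pos: [0.6271, 0.031, 0.0805]
tcp_rot: [-180.0, -0.1, 6.4]
contact_force: [0.4, 0.8, -3.9]
width: 0.0588
grasp_force: 87.4
```

```bash
cat > hold.py <<'E'
from h import *
s=arm.sense();im,d=viewer.get_image("wrist");print(s["ee_pos"],s["tcp_rot"],s["clock"],s["width"],s["grasp_force"],s["contact_force"])
K,T=pose_cam("wrist",s);P,u,v=cloud(d,K,T)
a=np.radians(6.4);Q=(P[:,:2]-[.602,.0303])@np.array([[np.cos(a),-np.sin(a)],[np.sin(a),np.cos(a)]])
def ext(n,m):
    if m.sum()>5: print(n,m.sum(),np.round(np.percentile(Q[m],[.5,99.5],axis=0),4).tolist(),"z",np.round(np.median(P[m,2]),4))
z=P[:,2]
ext("foot far edge",(Q[:,0]>.09)&(Q[:,0]<.15)&(abs(Q[:,1])<.06)&(z>.004)&(z<.013))
ext("walls far",(Q[:,0]>.06)&(Q[:,0]<.15)&(abs(Q[:,1])<.06)&(z>.042)&(z<.052))
ext("bed far",(Q[:,0]>.05)&(Q[:,0]<.15)&(abs(Q[:,1])<.055)&(z>.026)&(z<.039))
zt=s["ee_pos"][2]+.0254
ext("stone",(Q[:,0]>.0)&(Q[:,0]<.12)&(abs(Q[:,1])<.05)&(abs(z-zt)<.005))
E
python3 hold.py
```

```text
[0.62712985 0.03104141 0.08053835] [-1.79995516e+02 -1.35832959e-01  6.42554569e+00] 11.15 0.05884441079301537 87.41240680217743 [ 0.43402026  0.80457726 -3.86878616]
foot far edge 2824 [[0.1062, -0.049], [0.1176, 0.0488]] z 0.0087
walls far 1037 [[0.0879, -0.038], [0.0982, 0.0381]] z 0.0476
bed far 3810 [[0.086, -0.0444], [0.1056, 0.0442]] z 0.0348
stone 29126 [[0.0007, -0.0371], [0.0909, 0.0344]] z 0.106
```

Request:
jog_arm:
  increments:
    - {"travel":[-0.001,0.001,-0.01],"twist":[0,0,0],"gripper":-0.2}
    - {"travel":[0,0,-0.01],"twist":[0,0,0],"gripper":-0.2}
    - {"travel":[0,0,-0.005],"twist":[0,0,0],"gripper":-0.2}
    - {"travel":[0,0,-0.003],"twist":[0,0,0],"gripper":-0.2}
    - {"travel":[0,0,-0.003],"twist":[0,0,0],"gripper":-0.2}
    - {"travel":[0,0,-0.003],"twist":[0,0,0],"gripper":-0.2}
    - {"travel":[0,0,-0.003],"twist":[0,0,0],"gripper":-0.2}
    - {"travel":[0,0,-0.002],"twist":[0,0,0],"gripper":-0.2}
    - {"travel":[0,0,0],"twist":[0,0,0],"gripper":-0.2}
    - {"travel":[0,0,0],"twist":[0,0,0],"gripper":-0.2}

```text
clock: 12.2
ee_pos: [0.6254, 0.0322, 0.0404]
tcp_rot: [-180.0, -0.0, 6.4]
contact_force: [0.5, 0.2, -5.4]
width: 0.058
grasp_force: 87.6
```

No contact yet. I continue slowly.

Request:
jog_arm:
  increments:
    - {"travel":[0,0,-0.001],"twist":[0,0,0],"gripper":-0.2}
    - {"travel":[0,0,-0.001],"twist":[0,0,0],"gripper":-0.2}
    - {"travel":[0,0,-0.001],"twist":[0,0,0],"gripper":-0.2}
    - {"travel":[0,0,-0.001],"twist":[0,0,0],"gripper":-0.2}
    - {"travel":[0,0,0],"twist":[0,0,0],"gripper":-0.2}
    - {"travel":[0,0,0],"twist":[0,0,0],"gripper":-0.2}

```text
clock: 12.8
ee_pos: [0.6256, 0.0322, 0.0368]
tcp_rot: [180.0, -0.0, 6.4]
contact_force: [-0.8, -0.1, -0.0]
width: 0.0579
grasp_force: 88.0
```

Request:
jog_arm:
  increments:
    - {"travel":[0,0,0],"twist":[0,0,0],"gripper":0.45}
    - {"travel":[0,0,0],"twist":[0,0,0],"gripper":0.6}
    - {"travel":[0,0,0],"twist":[0,0,0],"gripper":0.66}
    - {"travel":[0,0,0],"twist":[0,0,0],"gripper":0.66}
    - {"travel":[0,0,0],"twist":[0,0,0],"gripper":0.66}
    - {"travel":[0,0,0.01],"twist":[0,0,0],"gripper":0.66}
    - {"travel":[0,0,0.02],"twist":[0,0,0],"gripper":0.66}
    - {"travel":[0,0,0.04],"twist":[0,0,0],"gripper":0.66}
    - {"travel":[-0.01,0,0.04],"twist":[0,0,0],"gripper":0.66}
    - {"travel":[-0.03,0,0.04],"twist":[0,0,0],"gripper":0.66}
    - {"travel":[-0.03,0,0.04],"twist":[0,0,0],"gripper":0.66}
    - {"travel":[0,0,0],"twist":[0,0,0],"gripper":0.66}
    - {"travel":[0,0,0],"twist":[0,0,0],"gripper":0.66}

```text
clock: 14.1
ee_pos: [0.5553, 0.0324, 0.2289]
tcp_rot: [-179.9, -0.3, 6.5]
contact_force: [-0.8, -0.1, -0.5]
width: 0.0712
grasp_force: 0.0
```

```bash
cat > seat.py <<'E'
from h import *
s=arm.sense();im,d=viewer.get_image("wrist");print(s["ee_pos"],s["tcp_rot"],s["clock"],s["width"],s["contact_force"])
cv2.imwrite("pics/seat.png",im[:,:,::-1])
K,T=pose_cam("wrist",s);P,u,v=cloud(d,K,T)
print("stone px",rect(big(hsvmask(im,(3,120,60),(16,255,255))),K,T,.0625))
def reg(m):
    q=P[m];(x,y),(a,bb),g=cv2.minAreaRect((q[:,:2]*1000).astype(np.float32));print([round(float(k),1) for k in (x,y,a,bb,g)],"z",np.round(np.percentile(q[:,2],[2,50,98]),4),len(q))
n=(abs(P[:,0]-.602)<.15)&(abs(P[:,1]-.03)<.08)&(v<250)
z=P[:,2]
reg(n&(z>.054)&(z<.07));reg(n&(z>.026)&(z<.037));reg(n&(z>.004)&(z<.013));reg(n&(z>.040)&(z<.049))
m=n&(z>.054)&(z<.07);A=np.c_[P[m][:,:2]-[.602,.03],np.ones(m.sum())];print("plane",np.linalg.lstsq(A,z[m],rcond=None)[0])
E
python3 seat.py
```

```text
[0.55525278 0.03236537 0.22891528] [-179.93058191   -0.26708223    6.45067746] 14.1 0.07124811877083599 [-0.7537609  -0.0975206  -0.45753086]
stone px [601.1, 29.2, 179.2, 60.4, 6.7]
[601.9, 30.2, 179.9, 60.1, 6.6] z [0.0605 0.0619 0.0634] 11196
[595.5, 29.6, 223.6, 90.1, 6.4] z [0.0302 0.0321 0.0348] 5032
[602.7, 30.5, 234.4, 100.2, 6.4] z [0.0055 0.0083 0.0104] 1369
[602.0, 30.2, 195.8, 77.1, 6.5] z [0.0404 0.0447 0.0471] 863
plane [4.53027059e-05 3.04116567e-04 6.19385730e-02]
```

The stone is seated: centre within 0.3 mm, yaw within 0.2°, top 29.8 mm above the bed, and level. Next is the lapper.

Request:
jog_arm:
  increments:
    - {"travel":[-0.002,0.016,0],"twist":[0,0,0.012],"gripper":0.2}
    - {"travel":[-0.004,0.03,0],"twist":[0,0,0.018],"gripper":0.2}
    - {"travel":[-0.004,0.03,0],"twist":[0,0,0.018],"gripper":0.2}
    - {"travel":[-0.004,0.03,0],"twist":[0,0,0.018],"gripper":0.2}
    - {"travel":[-0.004,0.03,0],"twist":[0,0,0.018],"gripper":0.2}
    - {"travel":[-0.004,0.03,0],"twist":[0,0,0.018],"gripper":0.2}
    - {"travel":[-0.004,0.03,0],"twist":[0,0,0.018],"gripper":0.2}
    - {"travel":[-0.004,0.03,0],"twist":[0,0,0.018],"gripper":0.2}
    - {"travel":[-0.004,0.03,0],"twist":[0,0,0.018],"gripper":0.2}
    - {"travel":[-0.002,0.03,0],"twist":[0,0,0.018],"gripper":0.2}
    - {"travel":[0,0.01,-0.02],"twist":[0,0,0],"gripper":0.2}
    - {"travel":[0,0,-0.03],"twist":[0,0,0],"gripper":0.2}
    - {"travel":[0,0,-0.03],"twist":[0,0,0],"gripper":0.2}
    - {"travel":[0,0,-0.03],"twist":[0,0,0],"gripper":0.2}
    - {"travel":[0,0,-0.02],"twist":[0,0,0],"gripper":0.2}
    - {"travel":[0,0,0],"twist":[0,0,0],"gripper":0.2}
    - {"travel":[0,0,0],"twist":[0,0,0],"gripper":0.2}

```text
clock: 15.85
ee_pos: [0.5193, 0.3285, 0.0954]
tcp_rot: [179.9, 0.1, 22.1]
contact_force: [0.2, 1.3, 0.5]
width: 0.0515
grasp_force: 0.0
```

Run:
```python
from h import *
s=arm.sense();im,d=viewer.get_image("wrist");print(s["ee_pos"],s["tcp_rot"],s["clock"],s["width"])
cv2.imwrite("pics/lap.png",im[:,:,::-1])
p=viewer.camera_params("wrist");P,u,v=cloud(d,p["K"],p["T_tool_cam"])
h=cv2.cvtColor(im,cv2.COLOR_RGB2HSV)[v,u]
red=((h[:,0]<5)|(h[:,0]>174))&(h[:,1]>130)&(h[:,2]>50)&(v<360)
zz=s["ee_pos"][2]-P[:,2]
m=red&(abs(zz-.063)<.008);q=P[m];print(m.sum(),"x",q[:,0].min(),q[:,0].max(),"z",np.median(zz[m]))
for a in np.arange(0,.04,.01):
    y=q[(q[:,0]>a)&(q[:,0]<a+.01)][:,1]
    if len(y)>5: print(round(a,2),len(y),np.round(np.percentile(y,[1,99]),4))
m=(v<360)&(abs(zz-.026)<.005)&(abs(P[:,1])<.035)&(P[:,0]<.06);q=P[m];print("block",m.sum(),q[:,:2].max(0) if m.sum() else 0)
```

```text
[0.51925552 0.32853845 0.09535581] [1.79923005e+02 1.01770882e-01 2.21446096e+01] 15.85 0.0514767771246751
3834 x -0.034333304035752105 0.035572242980660425 z 0.06255342576325983
0.0 567 [-0.0109  0.0124]
0.01 591 [-0.0108  0.0121]
0.02 621 [-0.0112  0.0123]
0.03 414 [-0.0105  0.0118]
block 4056 [0.04042219 0.02808272]
```

View pics/lap.png

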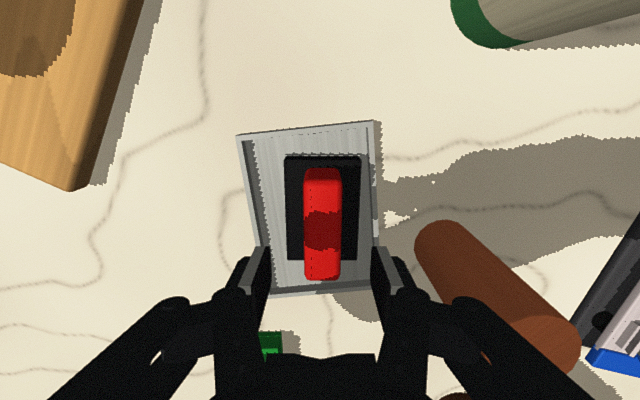

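The red handle sits centred between the fingers at (322,225), with the tin clear to the right at (490,290). I descend and grip it.

Request:
jog_arm:
  increments:
    - {"travel":[0,0,-0.02],"twist":[0,0,0],"gripper":0.2}
    - {"travel":[0,0,-0.02],"twist":[0,0,0],"gripper":0.2}
    - {"travel":[0,0,-0.014],"twist":[0,0,0],"gripper":0.2}
    - {"travel":[0,0,-0.008],"twist":[0,0,0],"gripper":0.2}
    - {"travel":[0,0,0],"twist":[0,0,0],"gripper":0.2}
    - {"travel":[0,0,0],"twist":[0,0,0],"gripper":0.2}
    - {"travel":[0,0,0],"twist":[0,0,0],"gripper":-0.8}
    - {"travel":[0,0,0],"twist":[0,0,0],"gripper":-0.8}
    - {"travel":[0,0,0],"twist":[0,0,0],"gripper":-0.8}
    - {"travel":[0,0,0],"twist":[0,0,0],"gripper":-0.8}
    - {"travel":[0,0,0],"twist":[0,0,0],"gripper":-0.8}
    - {"travel":[0,0,0],"twist":[0,0,0],"gripper":-0.8}
  squeeze: 80

```text
clock: 17.1
ee_pos: [0.5198, 0.3287, 0.0355]
tcp_rot: [-180.0, -0.1, 22.1]
contact_force: [-1.6, -0.1, 6.2]
width: 0.0225
grasp_force: 80.2
```

Request:
jog_arm:
  increments:
    - {"travel":[0,0,0.005],"twist":[0,0,0],"gripper":-0.8}
    - {"travel":[0,0,0.015],"twist":[0,0,0],"gripper":-0.8}
    - {"travel":[0,0,0.03],"twist":[0,0,0],"gripper":-0.8}
    - {"travel":[0,0,0.03],"twist":[0,0,0],"gripper":-0.8}
    - {"travel":[0,0,0.04],"twist":[0,0,0],"gripper":-0.8}
    - {"travel":[0,0,0.03],"twist":[0,0,0],"gripper":-0.8}
    - {"travel":[0,0,0],"twist":[0,0,0],"gripper":-0.8}
    - {"travel":[0,0,0],"twist":[0,0,0],"gripper":-0.8}

```text
clock: 17.9
ee_pos: [0.5184, 0.3277, 0.1834]
tcp_rot: [-180.0, 0.1, 22.0]
contact_force: [0.1, 0.7, -4.0]
width: 0.0227
grasp_force: 79.2
```

```bash
cat > lp.py <<'E'
from h import *
s=arm.sense();im,d=viewer.get_image("wrist");print(s["ee_pos"],s["tcp_rot"],s["clock"],s["width"],s["contact_force"],s["grasp_force"])
cv2.imwrite("pics/lap2.png",im[:,:,::-1])
p=viewer.camera_params("wrist");P,u,v=cloud(d,p["K"],p["T_tool_cam"])
h=cv2.cvtColor(im,cv2.COLOR_RGB2HSV)[v,u]
m=(v<360)&(P[:,2]>-.005)&(P[:,2]<.02)&(abs(P[:,1])<.04)&(P[:,0]>.012)&(P[:,0]<.06)
q=P[m];print("block top n",m.sum(),np.round(np.percentile(q,[1,50,99],axis=0),4).tolist())
A=np.c_[q[:,:2],np.ones(len(q))];r=np.linalg.lstsq(A,q[:,2],rcond=None)[0];print("plane",r)
red=((h[:,0]<5)|(h[:,0]>174))&(h[:,1]>130)&(h[:,2]>40)&(v<360)&(P[:,2]<-.01);q=P[red]
print("handle",np.round(np.percentile(q,[1,50,99],axis=0),4).tolist())
E
python3 lp.py
```

```text
[0.51840263 0.32772931 0.18339609] [-1.79961797e+02  1.04621506e-01  2.20445224e+01] 17.9 0.022685254362574254 [ 0.09141012  0.70999502 -4.04252326] 79.16775584220886
block top n 3915 [[0.0125, -0.0276, -0.0037], [0.0333, -0.0003, 0.0108], [0.0396, 0.0264, 0.0191]]
plane [ 2.08345040e-02 -4.89065978e-05  9.76803673e-03]
handle [[-0.032, -0.012, -0.0285], [0.0083, -0.0007, -0.027], [0.0347, 0.0108, -0.0123]]
```

Request:
jog_arm:
  increments:
    - {"travel":[0.001,-0.014,0],"twist":[0,0,-0.008],"gripper":-0.8}
    - {"travel":[0.002,-0.025,0],"twist":[0,0,-0.014],"gripper":-0.8}
    - {"travel":[0.003,-0.028,0],"twist":[0,0,-0.016],"gripper":-0.8}
    - {"travel":[0.003,-0.028,0],"twist":[0,0,-0.016],"gripper":-0.8}
    - {"travel":[0.003,-0.028,0],"twist":[0,0,-0.016],"gripper":-0.8}
    - {"travel":[0.003,-0.028,0],"twist":[0,0,-0.016],"gripper":-0.8}
    - {"travel":[0.003,-0.028,0],"twist":[0,0,-0.016],"gripper":-0.8}
    - {"travel":[0.003,-0.028,0],"twist":[0,0,-0.016],"gripper":-0.8}
    - {"travel":[0.003,-0.028,0],"twist":[0,0,-0.016],"gripper":-0.8}
    - {"travel":[0.003,-0.028,0],"twist":[0,0,-0.016],"gripper":-0.8}
    - {"travel":[0.002,-0.025,0],"twist":[0,0,-0.014],"gripper":-0.8}
    - {"travel":[0,-0.0156,0],"twist":[0,0,-0.0087],"gripper":-0.8}
    - {"travel":[0,0,-0.015],"twist":[0,0,0],"gripper":-0.8}
    - {"travel":[0,0,-0.025],"twist":[0,0,0],"gripper":-0.8}
    - {"travel":[0,0,-0.02],"twist":[0,0,0],"gripper":-0.8}
    - {"travel":[0,0,-0.008],"twist":[0,0,0],"gripper":-0.8}
    - {"travel":[0,0,0],"twist":[0,0,0],"gripper":-0.8}
    - {"travel":[0,0,0],"twist":[0,0,0],"gripper":-0.8}

```text
clock: 19.75
ee_pos: [0.5488, 0.0246, 0.1168]
tcp_rot: [180.0, -0.0, 6.6]
contact_force: [0.5, -0.4, -2.3]
width: 0.0227
grasp_force: 79.1
```

```bash
cat > rel.py <<'E'
from h import *
s=arm.sense();a=np.radians(6.5);dx,dy=s["ee_pos"][:2]-[.602,.0303]
print("pocket x,y",round(dx*np.cos(a)+dy*np.sin(a),4),round(-dx*np.sin(a)+dy*np.cos(a),4),s["ee_pos"],s["tcp_rot"],s["contact_force"],s["clock"])
E
python3 rel.py; python3 lp.py
```

```text
pocket x,y -0.0535 0.0004 [0.54879383 0.02464216 0.11681455] [ 1.79985662e+02 -4.63058195e-02  6.57540621e+00] [ 0.48643859 -0.36817091 -2.28516309] 19.75
[0.54879383 0.02464216 0.11681455] [ 1.79985662e+02 -4.63058195e-02  6.57540621e+00] 19.75 0.022691585939951395 [ 0.48643859 -0.36817091 -2.28516309] 79.11880373954773
block top n 3891 [[0.0126, -0.0276, -0.0039], [0.0332, -0.0004, 0.0107], [0.0395, 0.0263, 0.019]]
plane [ 0.0225434  -0.00015795  0.00966099]
handle [[-0.0322, -0.0121, -0.0285], [0.0081, -0.0008, -0.0271], [0.0345, 0.0107, -0.0123]]
```

Request:
jog_arm:
  increments:
    - {"travel":[0,0,-0.01],"twist":[0,0,0],"gripper":-0.8}
    - {"travel":[0,0,-0.006],"twist":[0,0,0],"gripper":-0.8}
    - {"travel":[0,0,-0.003],"twist":[0,0,0],"gripper":-0.8}
    - {"travel":[0,0,-0.001],"twist":[0,0,0],"gripper":-0.8}
    - {"travel":[0,0,-0.001],"twist":[0,0,0],"gripper":-0.8}
    - {"travel":[0,0,0],"twist":[0,0,0],"gripper":-0.8}

```text
clock: 20.4
ee_pos: [0.5484, 0.0246, 0.0953]
tcp_rot: [180.0, -0.0, 6.6]
contact_force: [0.4, -0.7, -3.1]
width: 0.0226
grasp_force: 79.1
```

Request:
jog_arm:
  increments:
    - {"travel":[0,0,-0.001],"twist":[0,0,0],"gripper":-0.8}
    - {"travel":[0,0,-0.001],"twist":[0,0,0],"gripper":-0.8}
    - {"travel":[0,0,0],"twist":[0,0,0],"gripper":-0.8}

```text
clock: 20.7
ee_pos: [0.5486, 0.0246, 0.0936]
tcp_rot: [-180.0, -0.0, 6.6]
contact_force: [0.3, -0.2, -1.4]
width: 0.0226
grasp_force: 79.2
```

Request:
jog_arm:
  increments:
    - {"travel":[0,0,-0.001],"twist":[0,0,0],"gripper":-0.8}
    - {"travel":[0,0,-0.001],"twist":[0,0,0],"gripper":-0.8}
    - {"travel":[0,0,0],"twist":[0,0,0],"gripper":-0.8}

```text
clock: 21.0
ee_pos: [0.5486, 0.0246, 0.0917]
tcp_rot: [180.0, -0.0, 6.6]
contact_force: [-0.5, -0.3, 1.4]
width: 0.0225
grasp_force: 79.7
```

Request:
jog_arm:
  increments:
    - {"travel":[0,0,-0.001],"twist":[0,0,0],"gripper":-0.8}
    - {"travel":[0,0,-0.0013],"twist":[0,0,0],"gripper":-0.8}
    - {"travel":[0,0,0],"twist":[0,0,0],"gripper":-0.8}
    - {"travel":[0,0,0],"twist":[0,0,0],"gripper":-0.8}

```text
clock: 21.4
ee_pos: [0.5486, 0.0246, 0.0894]
tcp_rot: [180.0, -0.0, 6.6]
contact_force: [-2.3, 1.0, 4.2]
width: 0.0228
grasp_force: 80.2
```

Request:
jog_arm:
  increments:
    - {"travel":[0.003,0.0003,0],"twist":[0,0,0],"gripper":-0.8}
    - {"travel":[0.004,0.0005,0],"twist":[0,0,0],"gripper":-0.8}
    - {"travel":[0.004,0.0004,0],"twist":[0,0,0],"gripper":-0.8}
    - {"travel":[0.004,0.0005,0],"twist":[0,0,0],"gripper":-0.8}
    - {"travel":[0.004,0.0004,0],"twist":[0,0,0],"gripper":-0.8}

```text
clock: 21.9
ee_pos: [0.5665, 0.0262, 0.089]
tcp_rot: [180.0, 0.1, 6.5]
contact_force: [-3.9, -1.0, 4.3]
width: 0.0229
grasp_force: 80.3
```

Request:
jog_arm:
  increments:
    - {"travel":[0.004,0.0005,0],"twist":[0,0,0],"gripper":-0.8}
    - {"travel":[0.004,0.0005,0],"twist":[0,0,0],"gripper":-0.8}
    - {"travel":[0.004,0.0004,0],"twist":[0,0,0],"gripper":-0.8}
    - {"travel":[0.004,0.0005,0],"twist":[0,0,0],"gripper":-0.8}
    - {"travel":[0.004,0.0004,0],"twist":[0,0,0],"gripper":-0.8}

```text
clock: 22.4
ee_pos: [0.5865, 0.0285, 0.089]
tcp_rot: [180.0, 0.1, 6.5]
contact_force: [-3.7, -0.4, 5.8]
width: 0.0229
grasp_force: 80.2
```

```bash
python3 rel.py
```

```text
pocket x,y -0.0156 0.0 [0.58650972 0.02854219 0.08902896] [1.79971493e+02 1.30994116e-01 6.54402079e+00] [-3.67751619 -0.36108374  5.75847342] 22.4
```

Force and centring are steady, so I continue to the plain end.

Request:
jog_arm:
  increments:
    - {"travel":[0.004,0.0005,0],"twist":[0,0,0],"gripper":-0.8}
    - {"travel":[0.004,0.0005,0],"twist":[0,0,0],"gripper":-0.8}
    - {"travel":[0.004,0.0004,0],"twist":[0,0,0],"gripper":-0.8}
    - {"travel":[0.004,0.0005,0],"twist":[0,0,0],"gripper":-0.8}
    - {"travel":[0.004,0.0004,0],"twist":[0,0,0],"gripper":-0.8}
    - {"travel":[0.004,0.0005,0],"twist":[0,0,0],"gripper":-0.8}
    - {"travel":[0.004,0.0004,0],"twist":[0,0,0],"gripper":-0.8}

```text
clock: 23.1
ee_pos: [0.6146, 0.0318, 0.0891]
tcp_rot: [180.0, 0.1, 6.5]
contact_force: [-3.8, -1.2, 5.1]
width: 0.0228
grasp_force: 80.2
```

Request:
jog_arm:
  increments:
    - {"travel":[0.004,0.0005,0],"twist":[0,0,0],"gripper":-0.8}
    - {"travel":[0.004,0.0005,0],"twist":[0,0,0],"gripper":-0.8}
    - {"travel":[0.004,0.0004,0],"twist":[0,0,0],"gripper":-0.8}
    - {"travel":[0.004,0.0005,0],"twist":[0,0,0],"gripper":-0.8}
    - {"travel":[0.004,0.0004,0],"twist":[0,0,0],"gripper":-0.8}
    - {"travel":[0.004,0.0005,0],"twist":[0,0,0],"gripper":-0.8}

```text
clock: 23.7
ee_pos: [0.6386, 0.0345, 0.0891]
tcp_rot: [180.0, 0.1, 6.5]
contact_force: [-3.6, -1.0, 4.9]
width: 0.023
grasp_force: 80.2
```

Request:
jog_arm:
  increments:
    - {"travel":[0.004,0.0005,0],"twist":[0,0,0],"gripper":-0.8}
    - {"travel":[0.004,0.0005,0],"twist":[0,0,0],"gripper":-0.8}
    - {"travel":[0.004,0.0004,0],"twist":[0,0,0],"gripper":-0.8}
    - {"travel":[0.003,0.0005,0],"twist":[0,0,0],"gripper":-0.8}
    - {"travel":[0.002,0,0],"twist":[0,0,0],"gripper":-0.8}
    - {"travel":[0,0,0],"twist":[0,0,0],"gripper":-0.8}
    - {"travel":[0,0,0],"twist":[0,0,0],"gripper":-0.8}

```text
clock: 24.4
ee_pos: [0.656, 0.0365, 0.0892]
tcp_rot: [180.0, 0.1, 6.6]
contact_force: [-3.1, -0.7, 5.0]
width: 0.0231
grasp_force: 80.2
```

```bash
python3 rel.py
```

```text
pocket x,y 0.0543 0.0001 [0.65597813 0.03652015 0.08923168] [1.79972353e+02 5.92544747e-02 6.55028922e+00] [-3.09929905 -0.72907918  4.97622649] 24.4
```

Stroke done. I lift off and return to the tray, keeping the wrist clear of the wine bottle.

Request:
jog_arm:
  increments:
    - {"travel":[0,0,0.004],"twist":[0,0,0],"gripper":-0.8}
    - {"travel":[0,0,0.01],"twist":[0,0,0],"gripper":-0.8}
    - {"travel":[0,0,0.03],"twist":[0,0,0],"gripper":-0.8}
    - {"travel":[0,0,0.03],"twist":[0,0,0],"gripper":-0.8}
    - {"travel":[-0.01,0,0.026],"twist":[0,0,0],"gripper":-0.8}
    - {"travel":[-0.024,0.01,0],"twist":[0,0,0.0158],"gripper":-0.8}
    - {"travel":[-0.024,0.01,0],"twist":[0,0,0.0158],"gripper":-0.8}
    - {"travel":[-0.024,0.01,0],"twist":[0,0,0.0158],"gripper":-0.8}
    - {"travel":[-0.02,0.01,0],"twist":[0,0,0.0158],"gripper":-0.8}
    - {"travel":[-0.0045,0.028,0],"twist":[0,0,0.0158],"gripper":-0.8}
    - {"travel":[-0.0045,0.028,0],"twist":[0,0,0.0158],"gripper":-0.8}
    - {"travel":[-0.0045,0.028,0],"twist":[0,0,0.0158],"gripper":-0.8}
    - {"travel":[-0.0045,0.028,0],"twist":[0,0,0.0158],"gripper":-0.8}
    - {"travel":[-0.0045,0.028,0],"twist":[0,0,0.0158],"gripper":-0.8}
    - {"travel":[-0.0045,0.028,0],"twist":[0,0,0.0158],"gripper":-0.8}
    - {"travel":[-0.0045,0.028,0],"twist":[0,0,0.0158],"gripper":-0.8}
    - {"travel":[-0.0045,0.028,0],"twist":[0,0,0.0158],"gripper":-0.8}
    - {"travel":[-0.0045,0.028,0],"twist":[0,0,0.0158],"gripper":-0.8}
    - {"travel":[0,0,0],"twist":[0,0,0],"gripper":-0.8}
    - {"travel":[0,0,0],"twist":[0,0,0],"gripper":-0.8}

```text
clock: 26.4
ee_pos: [0.5131, 0.3291, 0.1882]
tcp_rot: [180.0, 0.1, 25.1]
contact_force: [-0.7, 0.6, -3.0]
width: 0.0226
grasp_force: 79.1
```

```bash
python3 lp.py
```

```text
[0.51311318 0.32911295 0.18815491] [1.79986695e+02 1.08865280e-01 2.50760730e+01] 26.4 0.022636103661984236 [-0.67041017  0.60697247 -2.96472787] 79.09888029098511
block top n 3905 [[0.0126, -0.0275, -0.0035], [0.0333, -0.0008, 0.0108], [0.0397, 0.0264, 0.0191]]
plane [0.02410591 0.00040783 0.00968695]
handle [[-0.032, -0.012, -0.0285], [0.0084, -0.0007, -0.027], [0.0347, 0.0108, -0.0122]]
```

Request:
jog_arm:
  increments:
    - {"travel":[0,0,-0.02],"twist":[0,0,0],"gripper":-0.8}
    - {"travel":[0,0,-0.03],"twist":[0,0,0],"gripper":-0.8}
    - {"travel":[0,0,-0.03],"twist":[0,0,0],"gripper":-0.8}
    - {"travel":[0,0,-0.03],"twist":[0,0,0],"gripper":-0.8}
    - {"travel":[0,0,-0.02],"twist":[0,0,0],"gripper":-0.8}
    - {"travel":[0,0,-0.01],"twist":[0,0,0],"gripper":-0.8}
    - {"travel":[0,0,-0.006],"twist":[0,0,0],"gripper":-0.8}
    - {"travel":[0,0,-0.003],"twist":[0,0,0],"gripper":-0.8}
    - {"travel":[0,0,0],"twist":[0,0,0],"gripper":-0.8}
    - {"travel":[0,0,0],"twist":[0,0,0],"gripper":-0.8}

```text
clock: 27.45
ee_pos: [0.5143, 0.3293, 0.0411]
tcp_rot: [-180.0, -0.1, 25.0]
contact_force: [-0.1, -0.3, -3.1]
width: 0.0225
grasp_force: 79.2
```

Request:
jog_arm:
  increments:
    - {"travel":[0,0,-0.001],"twist":[0,0,0],"gripper":-0.8}
    - {"travel":[0,0,-0.001],"twist":[0,0,0],"gripper":-0.8}
    - {"travel":[0,0,0],"twist":[0,0,0],"gripper":-0.8}

```text
clock: 27.75
ee_pos: [0.5137, 0.3289, 0.0381]
tcp_rot: [-180.0, -0.0, 25.0]
contact_force: [-0.3, -0.3, -2.9]
width: 0.0228
grasp_force: 79.2
```

Request:
jog_arm:
  increments:
    - {"travel":[0,0,-0.001],"twist":[0,0,0],"gripper":-0.8}
    - {"travel":[0,0,-0.001],"twist":[0,0,0],"gripper":-0.8}
    - {"travel":[0,0,0],"twist":[0,0,0],"gripper":-0.8}

```text
clock: 28.05
ee_pos: [0.5136, 0.3287, 0.0358]
tcp_rot: [180.0, 0.0, 25.0]
contact_force: [0.4, 0.5, -2.7]
width: 0.023
grasp_force: 79.2
```

Request:
jog_arm:
  increments:
    - {"travel":[0,0,-0.0005],"twist":[0,0,0],"gripper":-0.8}
    - {"travel":[0,0,0],"twist":[0,0,0],"gripper":-0.8}
    - {"travel":[0,0,0],"twist":[0,0,0],"gripper":-0.8}

```text
clock: 28.35
ee_pos: [0.5139, 0.3289, 0.0356]
tcp_rot: [-180.0, -0.0, 25.0]
contact_force: [0.2, -0.9, -2.8]
width: 0.0229
grasp_force: 79.3
```

Request:
jog_arm:
  increments:
    - {"travel":[0,0,-0.0005],"twist":[0,0,0],"gripper":-0.8}
    - {"travel":[0,0,-0.0005],"twist":[0,0,0],"gripper":-0.8}
    - {"travel":[0,0,0],"twist":[0,0,0],"gripper":-0.8}

```text
clock: 28.65
ee_pos: [0.5138, 0.3289, 0.0355]
tcp_rot: [180.0, -0.0, 25.1]
contact_force: [-3.2, -1.9, 5.1]
width: 0.023
grasp_force: 80.3
```

Contact, at +5 N. I ease up slightly, release and withdraw.

Request:
jog_arm:
  increments:
    - {"travel":[0,0,0.0005],"twist":[0,0,0],"gripper":-0.8}
    - {"travel":[0,0,0],"twist":[0,0,0],"gripper":-0.3}
    - {"travel":[0,0,0],"twist":[0,0,0],"gripper":0}
    - {"travel":[0,0,0],"twist":[0,0,0],"gripper":0.15}
    - {"travel":[0,0,0],"twist":[0,0,0],"gripper":0.15}
    - {"travel":[0,0,0],"twist":[0,0,0],"gripper":0.15}
    - {"travel":[0,0,0.01],"twist":[0,0,0],"gripper":0.15}
    - {"travel":[0,0,0.02],"twist":[0,0,0],"gripper":0.15}
    - {"travel":[0,0,0.04],"twist":[0,0,0],"gripper":0.15}
    - {"travel":[0,0,0.04],"twist":[0,0,0],"gripper":0.15}
    - {"travel":[0,0,0.04],"twist":[0,0,0],"gripper":0.15}
    - {"travel":[-0.03,0,0.04],"twist":[0,0,0],"gripper":0.15}
    - {"travel":[-0.03,0,0.04],"twist":[0,0,0],"gripper":0.15}
    - {"travel":[0,0,0],"twist":[0,0,0],"gripper":0.15}
    - {"travel":[0,0,0],"twist":[0,0,0],"gripper":0.15}

```text
clock: 30.15
ee_pos: [0.4534, 0.3292, 0.2675]
tcp_rot: [-179.9, -0.2, 25.1]
contact_force: [0.5, 0.2, -0.3]
width: 0.0493
grasp_force: 0.0
```

Run:
```python
from h import *
s=arm.sense();print(s["ee_pos"],s["width"],s["clock"],s["contact_force"])
for c in("wrist","top"):
    im,d=viewer.get_image(c);K,T=pose_cam(c,s);P,u,v=cloud(d,K,T);z=P[:,2];ok=(v<260)
    def reg(n,x,y,r,lo,hi):
        q=P[ok&(np.hypot(P[:,0]-x,P[:,1]-y)<r)&(z>lo)&(z<hi)]
        if len(q)<20: return print(c,n,"few")
        (a,b),wh,g=cv2.minAreaRect((q[:,:2]*1000).astype(np.float32));print(c,n,round(a,1),round(b,1),np.round(wh,1),round(g,1),"z",np.round(np.median(q[:,2]),4))
    reg("handle",.514,.329,.06,.05,.08);reg("stone",.602,.03,.13,.054,.075);reg("tin",.522,.219,.05,.1,.14);reg("ramekin",.432,-.238,.045,.035,.055)
```

```text
[0.45339599 0.32923152 0.26747097] 0.04928148354480546 30.15 [ 0.48539714  0.17997001 -0.34394099]
wrist handle 513.3 329.3 [69.6 24. ] 25.0 z 0.0625
wrist stone 601.9 30.7 [180.   62.8] 6.8 z 0.0616
wrist tin 522.0 218.6 [47.5 47. ] 87.5 z 0.1185
wrist ramekin few
top handle 513.0 329.6 [70.1 24.7] 24.6 z 0.0627
top stone 602.3 31.3 [181.6  60. ] 6.1 z 0.0628
top tin 521.4 219.2 [47.1 45.6] 51.1 z 0.1191
top ramekin 431.7 -237.4 [68.5 68.2] 5.3 z 0.0435
```

Everything checks out: block flat in the tray, stone home, and the tin and ramekin where they were.

```bash
python3 -c "
from bench import job; print(job.finish_job())"
```

```text
the job is handed in; nothing more can be done
None
```

The job is handed in at about 30 s of 67 s: the stone is home in the pocket, the lapping stroke ran blue end to plain end at about 4 cm/s and 8 N, the block lies flat back in its tray, and the tin and ramekin measured unmoved (other bystanders not re-measured); no verdict was returned.

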